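# Slide the punching board home under the punch guide

### The arm

A 6-joint arm with a two-finger parallel gripper is mounted at the origin on the work surface. World frame = base frame: x ahead of the robot, y to its left, z up, the work surface at z = 0. Lengths are in m, angles in rad, forces in N, time in s.
With the tool pointing down it reaches from about 0.35 to 0.975 m from the base axis. Payload 4.9 kg.
Tool frame: the origin (TCP) lies between the finger pads; the fingertips stand 22 mm ahead of it and the grasp point (between the pads) lies 3 mm ahead of it; z points along the fingers, y is the line along which they close (so a half turn about z gives the same grasp; the last joint's range is limited). The gripper opens to 85 mm and grips with 20 to 120 N. Pads are 22 mm wide; open, the fingers measure 114 mm over their backs; the gripper's body (76 mm by 85 mm) begins 54 mm behind the grasp point. The pads swing forward as they close: fully open they stand 13 mm farther back than shut.
Start: joints at [-1.456, 0.053, 1.613, -0, 1.476, -0.119], TCP at [0.145, -0.608, 0.253] pointing down, gripper open.
Joint ranges: [-3.01, 3.01], [-1.01, 2.22], [0.06, 2.58], [-1.02, 4.17], [0.09, 2.62], [-3.14, 3.14]. Speed limits (rad/s): [2.57, 2.57, 3.14, 3.14, 3.14, 3.14].

### API

Orientations are given as a unit quaternion [w, x, y, z].
In Python, from plant import state, grab_frame, get_calibration, job_done, recognise, regions_of gives the robot as it stands.
- The arm moves only by the tool apply_moves, never from a script. Its argument "targets" is a list of rows, each an object with "translation": the shift along the tool's x, y, z normalised to -1 to 1, where 1 is 100 mm, a list of three; "twist": the turn about the tool's z normalised to -1 to 1, where 1 is 0.1 rad; "hand": the opening, from 0 (shut) to 1 (fully open). A call has 1 to 8 rows; each row shifts and turns the commanded pose from where the row before left it, along the tool's axes as they then stand; what a row does not reach is not made up. A row lasts 1/10 s, in which the tool goes at most 50 mm and 8.59 degrees, less where a joint would pass 70% of its speed; a pose out of reach is approached as far as the arm can. A call with a number of a shift or a turn outside -1 to 1 is refused whole. A call with a gripper value outside its range is refused whole. The fingers move at their own pace and stop on an object; the grip force is fixed at half the most. Time passes only in rows, so rows that do not move let the fingers close. It gives the time, the measured TCP pose, the force, the opening and the grip force at its end, in the units of the state.
- state(): the state, without advancing time (a new reading comes with each control period).
- grab_frame(name): name is "scene" or "top"; returns the picture (384x512x3 uint8, red, green, blue); there is no depth.
- get_calibration(name): a dict with "camera_matrix" (3x3 intrinsics, pixels), "pose" (4x4, takes a point from camera to world coordinates). Camera axes: x right, y up, looking along -z (the intrinsics and any distortion apply to the point x, -y, -z); pixel columns grow to the right and rows downward; lengths in m; the calibration is good to about 2 mm. A picture is of the moment at which its call begins. get_calibration takes no time and is no camera call.
- job_done(): hands the job in; it is judged then, once.
Trained networks look in the newest picture that a camera, given by its name, has taken for a name from the list of things; names that differ only in an ending like _2 or _b are one class to them, and where a whole thing is asked for, a point or a joint stands for the part that bears it (a point fixed in the world has none). Each returns a list of dicts, best first, with "score" (0 to 1); they miss things now and then, are a little off and sometimes report something else, mostly with a low value. They report only what shows in the picture. A call takes as long as a camera call. They do not tell look-alikes from the thing itself.
- recognise(camera, query): "point" ([x, y, z] in m, in world coordinates, good to about 4 mm: the middle of the surface that is visible of it).
- regions_of(camera, query): "pixels" (384x512 bool, what is visible of it).
The state is a dict: "time": time; "joint_pos": joint angles; "joint_vel": joint speeds; "joint_efforts": joint torques, N m; "tool_pos": TCP position; "tool_rot": TCP orientation; "contact_force": force on the tool from outside, world axes, zero at the start; "ft_torque": the same for the moment, N m; "gripper_width": opening from 0.0 (shut) to 1.0 (fully open); "grasp_force": force on a finger pad.
Only numpy, scipy, OpenCV 4.12 (cv2) and the standard library are available. Lean on these libraries where they do the work, as an engineer would, in place of code of your own. Each camera call takes 0.05 s, during which the arm holds its last target. There are 200 camera calls.

### The job

Push the thinner of the two white punching boards flat along the bench and in under the low beam of the punch guide, long way in, until its far edge lies square and fully home against the guide's stop bar, then move away. Only push it with the fingertips: do not lift, tip or carry it, and leave the thick board and everything else on the bench where it is.

Things in the scene. Friction and masses are not known exactly. Their poses are not given: they have to be found in the camera images.
- board: The thin punching board, to be pushed: loose white plastic slab, 120 mm long (its x), 90 wide (its y), 14 thick, 0.14 to 0.28 kg, flat on the bench. Too wide to grip; either end may go in first. Origin: centre of its underside. It starts before the guide, left or right of the lane, its length within 15 degrees of the robot's x axis: push it sideways into the lane, then forward.
- thick_board: A second white plastic slab of the same outline, 120 x 90 mm, but 26 mm thick: too thick for the guide. It lies on the other side of the lane. Leave it. Origin: centre of its underside.
- guide: Steel punch guide, fixed. Origin: on the bench under its beam's centre; x points along the lane in the push direction (away from the robot, within 7 degrees), y left, z up. Beam: 50 mm along x, 160 along y, underside 19 and top 32 mm above the bench (screw heads to 37). With the board home its origin is at this origin, and its near end sticks out 35 mm before the beam.
- stop (a point): Middle of the stop bar's near face, 8 mm above the bench, 60 mm along x from the guide's origin. The stop bar is 16 mm high and closes the lane's far end.
- mouth (a point): Middle of the lane's mouth, at bench height, 45 mm before the guide's origin along its x. The lane is 100 mm wide between side blocks (19 mm high, 24 mm thick, from x = -25 mm, beside and beyond the beam); splayed lead-ins, 19 mm high, from the side blocks to the mouth open it to 123 mm, and reach 72 mm either side of the middle.
- cork_block: Loose cork block 150 x 70 mm, 80 mm high, left of the guide. Bystander. Origin: centre of its underside.
- tin: Loose tin, 66 mm across, 75 mm high, standing to the right of the guide. Bystander. Origin: centre of its underside.
- punch: Loose steel hole punch standing upright just left of the guide, 22 mm across, 80 mm high. Bystander. Origin: centre of its underside.
- bobbin: Loose wooden bobbin standing just right of the guide, 48 mm across, 50 mm high. Bystander. Origin: centre of its underside.
- mallet: Loose wooden mallet lying at the far left, about 255 mm long, head 55 mm high. Bystander. Origin on the bench near its middle.
- awl: Loose awl with a wooden handle lying at the far right, about 160 mm long. Bystander. Origin on the bench near its middle.
There are look-alikes about, which are no part of the job. Leave any orange look-alike of the board alone.

How it is judged:
At the end, for the whole second after the job is handed in: The thin board lies flat and at rest under the beam, its far edge within 4 mm of the stop bar, within 8 mm of the middle of the lane and within about 3.4 degrees of square (x of board in the frame of guide between -0.004 and 0.004 m and y of board in the frame of guide between -0.008 and 0.008 m and height (world z) of board below 0.003 m and angle between board's own z axis and vertical below 0.03 rad and angle between the x axis of board and the x axis of guide, either way round below 0.06 rad and linear speed of board below 0.01 m/s); the robot touches nothing.
It fails at once if the thin board is lifted off the bench (more than 6 mm) (height (world z) of board above 0.006 m).
It fails at once if the thin board is tipped (more than about 6 degrees) (angle between board's own z axis and vertical above 0.1 rad).
It fails at once if the thick board or another loose thing on the bench is moved more than 20 mm (distance of any of thick_board, cork_block, tin, punch, bobbin, mallet, awl from where it was at the start of the episode above 0.02 m).
It also fails if it takes over 61 s, if anything falls off the work surface, if the arm or the gripper's body presses on something with over 40 N, if the wrist force passes 120 N, or if a joint passes its speed limit or range.

## Working session

There is one attempt and no reset: what is moved stays moved. The work goes in short steps, Python scripts to look and compute and a tool call to move; the robot and the scene stay as the last step left them, time stands still between calls to the robot, and variables do not carry over. Pictures are saved under pics/ and viewed, at most 14 in all, crops included, and the job is handed in when it is done.

Besides the shell and the picture viewer there is one more tool, called after "Call:" by a JSON object that holds its "api" and its "payload", one argument or row to a line. apply_moves: Moves the arm, as the interface text tells. Its arguments: {"type":"object","properties":{"targets":{"type":"array"}},"required":["targets"]}

```bash
mkdir -p pics
cat > h.py <<'E'
import numpy as np, cv2
from plant import *
def save(cam,fn,im=None):
    im=grab_frame(cam) if im is None else im
    cv2.imwrite('pics/'+fn,im[:,:,::-1]); return im
def ray(cam,uv,z):
    c=get_calibration(cam);K=np.array(c['camera_matrix']);T=np.array(c['pose'])
    uv=np.atleast_2d(np.float64(uv)); d=np.c_[uv,np.ones(len(uv))]@np.linalg.inv(K).T
    d=(d*[1,-1,-1])@T[:3,:3].T; o=T[:3,3]
    return o+d*((z-o[2])/d[:,2])[:,None]
def proj(cam,P):
    c=get_calibration(cam);K=np.array(c['camera_matrix']);T=np.array(c['pose'])
    p=(np.atleast_2d(P)-T[:3,3])@T[:3,:3]; p=p*[1,-1,-1]; q=p@K.T; return q[:,:2]/q[:,2:]
E
python3 - <<'E'
from h import *
a=save('top','t0.png'); b=save('scene','s0.png')
print({k:get_calibration('top').get(k) for k in get_calibration('top')}, list(get_calibration('scene')))
for n in ['board','thick_board','guide','stop','mouth','cork_block','tin','punch','bobbin']:
  for c in ['top','scene']:
    print(n,c,[(np.round(r['point'],3),round(r['score'],2)) for r in recognise(c,n)])
print(state())
E
```

```text
{'camera_matrix': array([[431.16053991,   0.        , 253.57520436],
       [  0.        , 431.16053991, 183.58203401],
       [  0.        ,   0.        ,   1.        ]]), 'pose': array([[-0.02533227,  0.99131181, -0.1290704 ,  0.31757454],
       [-0.99966416, -0.02441435,  0.00868932,  0.04684705],
       [ 0.00546265,  0.12924718,  0.99159736,  1.38206376],
       [ 0.        ,  0.        ,  0.        ,  1.        ]])} ['camera_matrix', 'pose']
board top [(array([ 0.486, -0.233,  0.012]), 0.88), (array([ 0.272, -0.414,  0.01 ]), 0.73), (array([ 0.298, -0.217,  0.013]), 0.66), (array([ 0.492, -0.435,  0.022]), 0.66), (array([0.481, 0.216, 0.025]), 0.44)]
board scene [(array([ 0.492, -0.245,  0.013]), 0.95), (array([ 0.305, -0.227,  0.014]), 0.91), (array([ 0.288, -0.422,  0.012]), 0.55), (array([0.65 , 0.16 , 0.046]), 0.55)]
thick_board top [(array([0.482, 0.215, 0.026]), 0.83)]
thick_board scene [(array([0.493, 0.201, 0.023]), 0.74)]
guide top [(array([ 0.69 , -0.034,  0.031]), 0.75)]
guide scene [(array([ 0.697, -0.048,  0.02 ]), 0.74)]
stop top [(array([ 0.688, -0.036,  0.03 ])
[... 590 characters left out ...]
972e+00,  5.27044411e-02,  1.61292473e+00,  8.67706286e-06,
        1.47601539e+00, -1.19007684e-01]), 'joint_vel': array([ 7.13962793e-04,  6.28057978e-05,  1.18760625e-03,  1.79296844e-04,
       -2.48691798e-03,  2.93615467e-05]), 'joint_efforts': array([ 2.05147233e-03, -3.93684876e+01, -3.70474541e+01, -4.61322168e-05,
        3.60552094e-04, -7.98190570e-06]), 'tool_pos': array([ 0.14481241, -0.60795887,  0.25328603]), 'tool_rot': array([-2.59411945e-05,  9.93173020e-01,  1.16650552e-01,  4.37328847e-06]), 'contact_force': array([-0.62495732,  0.61861425, -1.00871767]), 'ft_torque': array([-0.00562845, -0.04727443,  0.0068108 ]), 'grasp_force': 0.0, 'gripper_width': 0.9995233770887959}
```

View pics/t0.png

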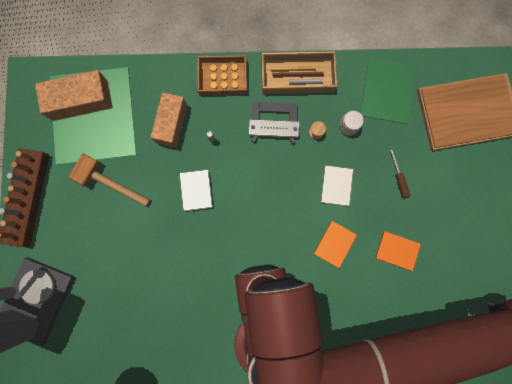

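View pics/s0.png

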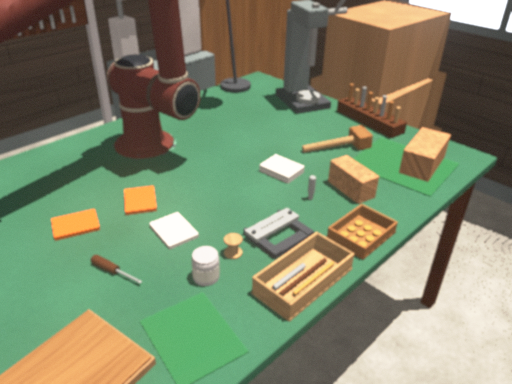

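Both white slabs show in the views: at top (337,186) / scene (173,229) on the right, and at top (196,190) / scene (282,167) on the left. The orange ones, at top (335,244) and (399,251), are look-alikes. I'll use an enlarged crop to tell thin from thick.

Run:
```python
from h import *
b=cv2.imread('pics/s0.png'); t=cv2.imread('pics/t0.png')
L=cv2.resize(b[145:265,140:320],None,fx=4.4,fy=4.4,interpolation=cv2.INTER_CUBIC)
cv2.imwrite('pics/crop1.png',L[:600,:800])
T=cv2.resize(t[90:220,170:365],None,fx=4.1,fy=4.1,interpolation=cv2.INTER_CUBIC)
cv2.imwrite('pics/crop2.png',T[:600,:800])
```

```text
(no output)
```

View pics/crop1.png

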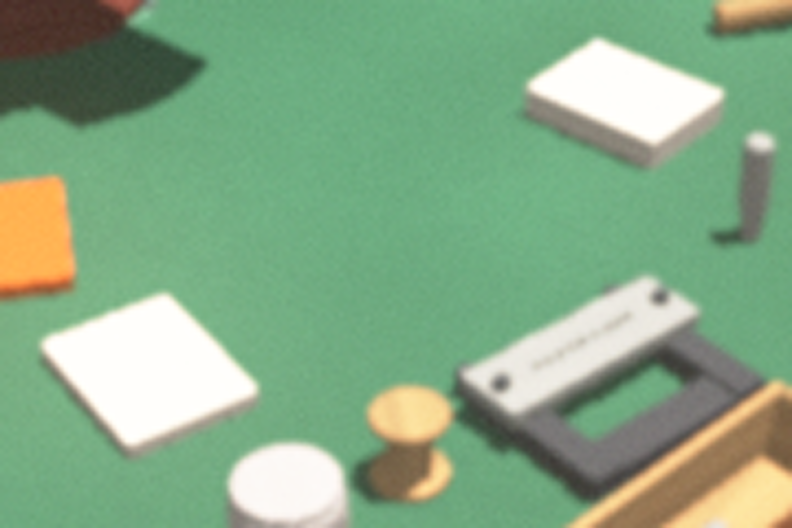

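View pics/crop2.png

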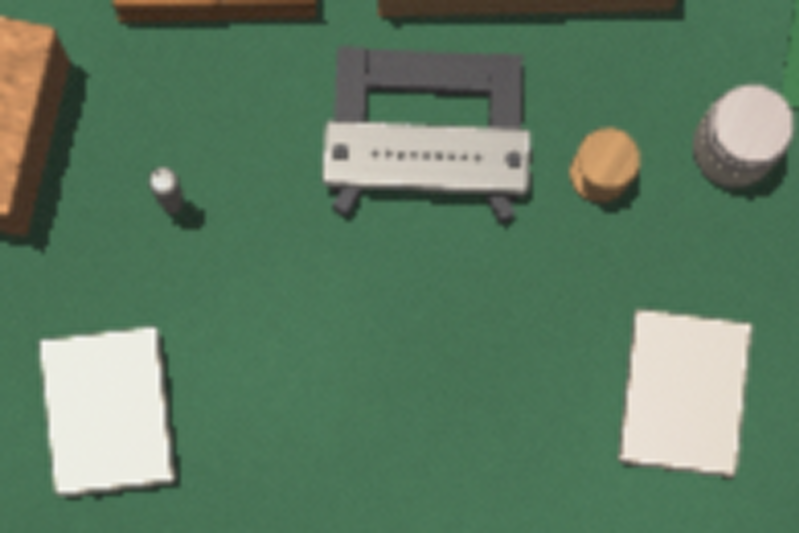

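The crops show the right slab has a thin rim (scene crop ~(150,390), top (337,186)). The left one has a thick side face (scene crop ~(625,130), top (196,190)). So the right slab is the thin board. Next I'll measure the board and guide poses.

```bash
cat >> h.py <<'E'
def whiterect(cam,im,xy,z,thr=(150,60),rad=70):
    """min-area rectangle of bright unsaturated blob near world xy -> centre, long-axis angle, dims"""
    u=proj(cam,[*xy,z])[0]
    hsv=cv2.cvtColor(im,cv2.COLOR_RGB2HSV); m=((hsv[...,2]>thr[0])&(hsv[...,1]<thr[1])).astype(np.uint8)
    n,l,s,c=cv2.connectedComponentsWithStats(m)
    k=min((i for i in range(1,n) if s[i,4]>150),key=lambda i:np.hypot(*(c[i]-u)))
    cs=cv2.findContours((l==k).astype(np.uint8),cv2.RETR_EXTERNAL,cv2.CHAIN_APPROX_NONE)[0]
    P=ray(cam,max(cs,key=len)[:,0,:],z)[:,:2]
    (c,(w,h),a)=cv2.minAreaRect((P*1000).astype(np.float32))
    if w<h: w,h,a=h,w,a+90
    M=cv2.moments((l==k).astype(np.uint8),True)
    cm=ray(cam,[M['m10']/M['m00'],M['m01']/M['m00']],z)[0,:2]
    return np.array(c)/1000,cm,(a+90)%180-90,(w,h)
E
python3 - <<'E'
from h import *
for cam,f in [('top','t0'),('scene','s0')]:
    im=cv2.imread(f'pics/{f}.png')[:,:,::-1].copy()
    for n,xy,z in [('board',(.486,-.233),.014),('thick',(.482,.215),.026),('beam',(.69,-.035),.032)]:
        try: print(cam,n,*[np.round(v,4) for v in whiterect(cam,im,xy,z,(140,70))])
        except Exception as e: print(cam,n,e)
# beam corners, from crop2 by eye
c=np.array([[330,121],[531,130],[526,194],[322,184]])/4.1+[170,90]
P=ray('top',c,.032)[:,:2];print('beam',P.round(4),P.mean(0)); d=P[0]-P[1];d2=P[3]-P[2];print(np.degrees(np.arctan2(-d[0],d[1])),np.degrees(np.arctan2(-d2[0],d2[1])),np.hypot(*d),np.hypot(*(P[0]-P[3])))
g=np.array([[338,49],[523,57]])/4.1+[170,90];P=ray('top',g,.016)[:,:2];print('stopfar',P.round(4),P.mean(0))
E
```

```text
top board [ 0.4844 -0.2323] [ 0.4839 -0.2318] -8.9173 [120.0505  91.5174]
top thick [0.4798 0.2202] [0.4794 0.2201] 4.4512 [120.5434  91.9083]
top beam [ 0.6734 -0.0337] [ 0.6733 -0.0331] 88.6256 [157.7502  49.4417]
scene board [ 0.4895 -0.2329] [ 0.4922 -0.2337] -9.0543 [145.5887 105.2121]
scene thick [0.489  0.2106] [0.4908 0.2167] 5.0078 [152.7281 132.7959]
scene beam [ 0.6745 -0.0331] [ 0.6744 -0.0347] 72.8598 [169.337   91.6019]
beam [[ 0.7015  0.0397]
 [ 0.6905 -0.1179]
 [ 0.6392 -0.112 ]
 [ 0.6511  0.0472]] [ 0.67058392 -0.0357772 ]
-3.9991377976709006 -4.246728105141424 0.15801173881744646 0.0510294674550148
stopfar [[ 0.7651  0.0318]
 [ 0.755  -0.1158]] [ 0.76003191 -0.0420399 ]
```

Call:
{"api": "apply_moves", "payload": {
  "targets": [
    {"translation": [0.427,-0.231,0],"twist": 0,"hand": 0.8},
    {"translation": [0.427,-0.231,0],"twist": 0,"hand": 0.8},
    {"translation": [0.427,-0.231,0],"twist": 0,"hand": 0.8},
    {"translation": [0.427,-0.231,0],"twist": 0,"hand": 0.8},
    {"translation": [0.427,-0.231,0],"twist": 0,"hand": 0.8},
    {"translation": [0.427,-0.231,0],"twist": 0,"hand": 0.8},
    {"translation": [0.427,-0.231,0],"twist": 0,"hand": 0.8},
    {"translation": [0.427,-0.231,0],"twist": 0,"hand": 0.8}
  ]
}}

```text
time: 1.8
tool_pos: [0.4355, -0.3476, 0.2536]
tool_rot: [0.0, 0.993, 0.117, 0.0]
contact_force: [1.1, -0.2, -0.2]
gripper_width: 0.8
grasp_force: 0.0
```

Call:
{"api": "apply_moves", "payload": {
  "targets": [
    {"translation": [0.427,-0.231,0],"twist": 0,"hand": 0.8},
    {"translation": [0,0,0.1],"twist": -1,"hand": 0.8},
    {"translation": [0,0,0.15],"twist": -1,"hand": 0.8},
    {"translation": [0,0,0.15],"twist": -1,"hand": 0.8},
    {"translation": [0,0,0.15],"twist": -1,"hand": 0.8},
    {"translation": [0,0,0.15],"twist": -1,"hand": 0.8},
    {"translation": [0,0,0.15],"twist": -1,"hand": 0.8},
    {"translation": [0,0,0.15],"twist": -1,"hand": 0.8}
  ]
}}

```text
time: 2.6
tool_pos: [0.4705, -0.3167, 0.1528]
tool_rot: [0.0, 0.892, 0.452, 0.0]
contact_force: [0.1, 0.2, 0.9]
gripper_width: 0.799
grasp_force: 0.0
```

Call:
{"api": "apply_moves", "payload": {
  "targets": [
    {"translation": [0,0,0.15],"twist": -1,"hand": 0.8},
    {"translation": [0,0,0.15],"twist": -1,"hand": 0.8},
    {"translation": [0,0,0.15],"twist": -1,"hand": 0.8},
    {"translation": [0,0,0.1],"twist": -1,"hand": 0.8},
    {"translation": [0,0,0.1],"twist": -0.8,"hand": 0.8},
    {"translation": [0,0,0],"twist": 0,"hand": 0.8}
  ]
}}

```text
time: 3.2
tool_pos: [0.4695, -0.3159, 0.0866]
tool_rot: [-0.002, 0.76, 0.649, -0.0]
contact_force: [-1.0, 0.2, 1.2]
gripper_width: 0.803
grasp_force: 0.0
```

Call:
{"api": "apply_moves", "payload": {
  "targets": [
    {"translation": [0,0,0.25],"twist": 0,"hand": 0.8},
    {"translation": [0,0,0.25],"twist": 0,"hand": 0.8},
    {"translation": [0,0,0.05],"twist": 0,"hand": 0.8},
    {"translation": [0,0,0],"twist": 0,"hand": 0.8}
  ]
}}

```text
time: 3.6
tool_pos: [0.4701, -0.3163, 0.0328]
tool_rot: [-0.001, 0.761, 0.649, -0.0]
contact_force: [0.3, 0.3, 0.8]
gripper_width: 0.8
grasp_force: 0.0
```

Run:
```python
from h import *
s=state();print(s['tool_pos'],s['contact_force'])
a=grab_frame('scene'); u=proj('scene',s['tool_pos'])[0];print(u,proj('scene',[s['tool_pos']*[1,1,0]]))
x,y=(u-[50,38]).astype(int);x=max(x,0)
save('scene','c3.png',cv2.resize(a[y:y+75,x:x+100],None,fx=8,fy=8,interpolation=cv2.INTER_CUBIC))
```

```text
[ 0.47005705 -0.31634     0.03283295] [0.3144799  0.29781343 0.80934242]
[143.146061   233.87124852] [[144.57484721 243.31342449]]
```

View pics/c3.png

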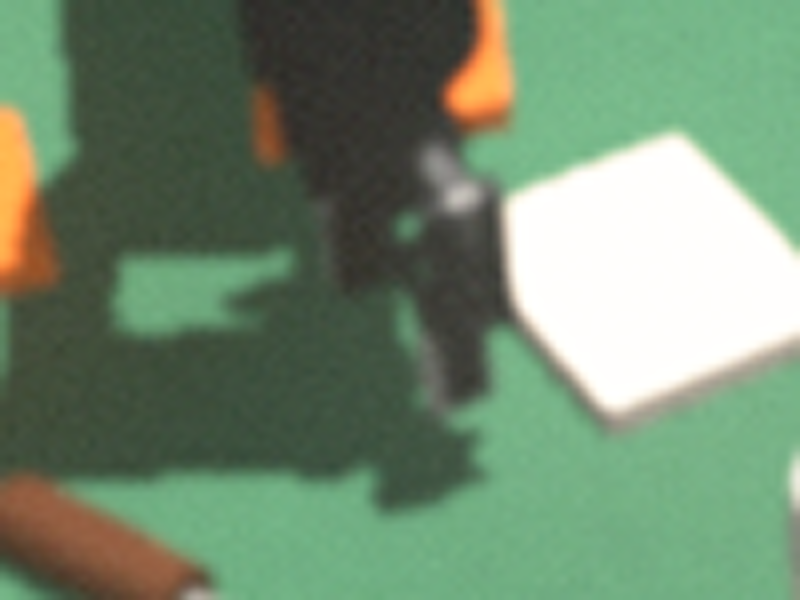

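The crop shows both fingertips, (360,280) and (460,400), just short of the board's near side and lined up with its right edge. Next I'll descend slowly and watch the force.

Call:
{"api": "apply_moves", "payload": {
  "targets": [
    {"translation": [0,0,0.03],"twist": 0,"hand": 0.8},
    {"translation": [0,0,0.03],"twist": 0,"hand": 0.8},
    {"translation": [0,0,0],"twist": 0,"hand": 0.8}
  ]
}}

```text
time: 3.95
tool_pos: [0.4706, -0.3169, 0.0277]
tool_rot: [0.0, 0.76, 0.649, 0.0]
contact_force: [0.3, 0.8, 0.9]
gripper_width: 0.802
grasp_force: 0.0
```

Call:
{"api": "apply_moves", "payload": {
  "targets": [
    {"translation": [0,0,0.03],"twist": 0,"hand": 0.8},
    {"translation": [0,0,0],"twist": 0,"hand": 0.8}
  ]
}}

```text
time: 4.15
tool_pos: [0.4703, -0.3166, 0.0241]
tool_rot: [-0.0, 0.76, 0.649, -0.0]
contact_force: [0.0, -0.1, -0.0]
gripper_width: 0.798
grasp_force: 0.0
```

Call:
{"api": "apply_moves", "payload": {
  "targets": [
    {"translation": [0,0,0.03],"twist": 0,"hand": 0.8},
    {"translation": [0,0,0],"twist": 0,"hand": 0.8}
  ]
}}

```text
time: 4.35
tool_pos: [0.4702, -0.3165, 0.0208]
tool_rot: [-0.0, 0.76, 0.649, -0.0]
contact_force: [0.6, -0.8, -0.0]
gripper_width: 0.801
grasp_force: 0.0
```

Call:
{"api": "apply_moves", "payload": {
  "targets": [
    {"translation": [0,0,0.02],"twist": 0,"hand": 0.8},
    {"translation": [0,0,0],"twist": 0,"hand": 0.8}
  ]
}}

```text
time: 4.55
tool_pos: [0.4703, -0.3166, 0.019]
tool_rot: [-0.0, 0.76, 0.649, -0.0]
contact_force: [0.1, 0.5, -0.8]
gripper_width: 0.797
grasp_force: 0.0
```

Call:
{"api": "apply_moves", "payload": {
  "targets": [
    {"translation": [0,0,0.02],"twist": 0,"hand": 0.8},
    {"translation": [0,0,0],"twist": 0,"hand": 0.8}
  ]
}}

```text
time: 4.75
tool_pos: [0.4703, -0.3166, 0.017]
tool_rot: [-0.0, 0.76, 0.649, -0.0]
contact_force: [-0.4, -0.2, 0.5]
gripper_width: 0.803
grasp_force: 0.0
```

Call:
{"api": "apply_moves", "payload": {
  "targets": [
    {"translation": [0.1,0,0],"twist": 0,"hand": 0.8},
    {"translation": [0.1,0,0],"twist": 0,"hand": 0.8},
    {"translation": [0.1,0,0],"twist": 0,"hand": 0.8},
    {"translation": [0.1,0,0],"twist": 0,"hand": 0.8},
    {"translation": [0.1,0,0],"twist": 0,"hand": 0.8},
    {"translation": [0.1,0,0],"twist": 0,"hand": 0.8}
  ]
}}

```text
time: 5.35
tool_pos: [0.4799, -0.2564, 0.0173]
tool_rot: [-0.0, 0.76, 0.65, -0.0]
contact_force: [-0.7, -0.8, -0.7]
gripper_width: 0.802
grasp_force: 0.4
```

Run:
```python
from h import *
s=state();print(s['tool_pos'],s['contact_force'])
a=grab_frame('scene'); u=proj('scene',s['tool_pos'])[0]
x,y=(u-[40,38]).astype(int);x=max(x,0)
save('scene','c4.png',cv2.resize(a[y:y+75,x:x+100],None,fx=8,fy=8,interpolation=cv2.INTER_CUBIC))
```

```text
[ 0.47994316 -0.25641405  0.01728451] [-0.69176741 -0.8418578  -0.69491322]
```

View pics/c4.png

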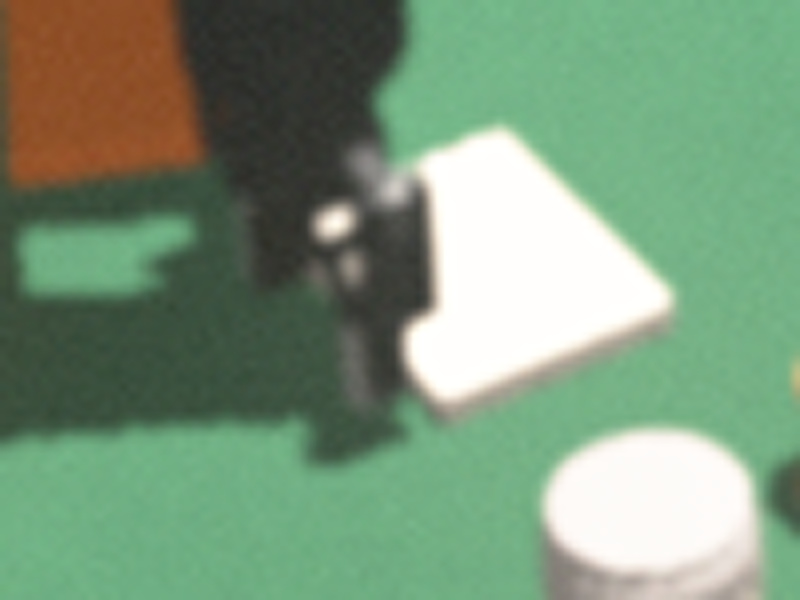

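Run:
```python
from h import *
s=state(); u=proj('scene',s['tool_pos'])[0]; o=(u-[40,38]).astype(int)
P=ray('scene',np.array([[445,405],[672,297],[503,130],[425,163]])/8+o,.014)[:,:2];print('scene corners',P.round(3))
th=np.radians(-9);c=np.array([.4844,-.2323]);R=np.array([[np.cos(th),-np.sin(th)],[np.sin(th),np.cos(th)]])
print('orig',(c+np.array([[60,-45],[60,45],[-60,45],[-60,-45]])/1000@R.T).round(3))
a=save('top','t1.png');u=proj('top',[.5,-.2,.014])[0]
x,y=(u-[50,38]).astype(int);save('top','c5.png',cv2.resize(a[y:y+75,x:x+100],None,fx=8,fy=8,interpolation=cv2.INTER_CUBIC));print(x,y)
```

```text
scene corners [[ 0.547 -0.256]
 [ 0.556 -0.165]
 [ 0.439 -0.146]
 [ 0.436 -0.179]]
orig [[ 0.537 -0.286]
 [ 0.551 -0.197]
 [ 0.432 -0.178]
 [ 0.418 -0.267]]
276 142
```

View pics/c5.png

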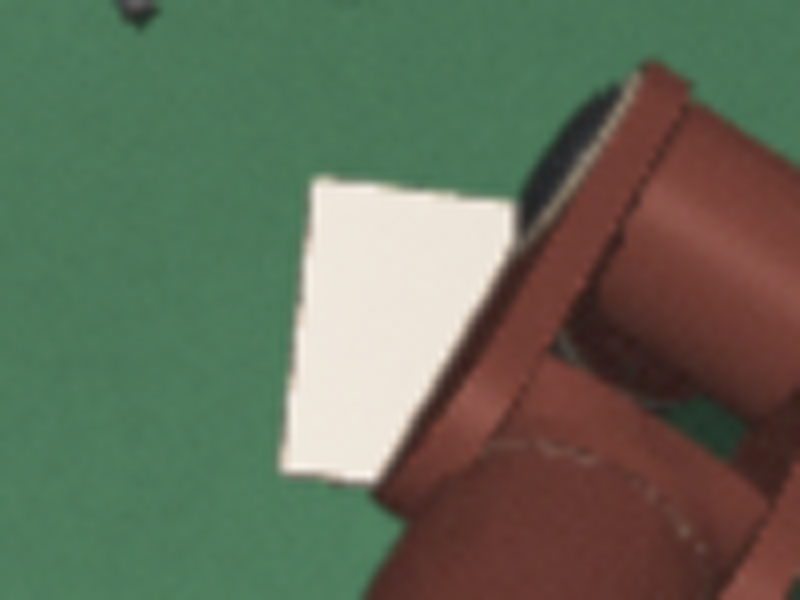

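The board moved 31 mm left with its edge flush against both fingers: top crop left corners (313,178) and (281,470), angle unchanged. I'll keep pushing, turning slowly to the lane's -4°.

Call:
{"api": "apply_moves", "payload": {
  "targets": [
    {"translation": [0.1,0,0],"twist": -0.1,"hand": 0.8},
    {"translation": [0.14,0,0],"twist": -0.11,"hand": 0.8},
    {"translation": [0.14,0,0],"twist": -0.11,"hand": 0.8},
    {"translation": [0.14,0,0],"twist": -0.11,"hand": 0.8},
    {"translation": [0.14,0,0],"twist": -0.11,"hand": 0.8},
    {"translation": [0.14,0,0],"twist": -0.11,"hand": 0.8},
    {"translation": [0.14,0,0],"twist": -0.11,"hand": 0.8},
    {"translation": [0.14,0,0],"twist": -0.11,"hand": 0.8}
  ]
}}

```text
time: 6.25
tool_pos: [0.4927, -0.149, 0.0174]
tool_rot: [0.0, 0.731, 0.682, 0.0]
contact_force: [-0.5, -2.1, 1.4]
gripper_width: 0.799
grasp_force: 0.9
```

Call:
{"api": "apply_moves", "payload": {
  "targets": [
    {"translation": [0.14,0,0],"twist": 0,"hand": 0.8},
    {"translation": [0.14,0,0],"twist": 0,"hand": 0.8},
    {"translation": [0.12,0,0],"twist": 0,"hand": 0.8},
    {"translation": [0.1,0,0],"twist": 0,"hand": 0.8},
    {"translation": [0.06,0,0],"twist": 0,"hand": 0.8},
    {"translation": [0.03,0,0],"twist": 0,"hand": 0.8},
    {"translation": [0,0,0],"twist": 0,"hand": 0.8}
  ]
}}

```text
time: 6.95
tool_pos: [0.4964, -0.0908, 0.017]
tool_rot: [-0.001, 0.731, 0.682, 0.0]
contact_force: [-0.4, 0.4, 0.6]
gripper_width: 0.8
grasp_force: 0.0
```

Run:
```python
from h import *
s=state();print(s['tool_pos'],s['contact_force'],s['tool_rot'])
t=grab_frame('top'); save('top','t2.png',cv2.resize(t[80:230,170:370],None,fx=4,fy=4,interpolation=cv2.INTER_CUBIC))
print(*whiterect('top',t,(.5,-.03),.014,(140,70)))
```

```text
[ 0.49642475 -0.0907951   0.01699888] [-0.37379037  0.36537716  0.59764433] [-5.15905046e-04  7.31358026e-01  6.81993527e-01  2.54038583e-05]
[ 0.50398889 -0.01373294] [ 0.50641805 -0.01195553] -4.035408020019531 (120.2671890258789, 52.9063606262207)
```

View pics/t2.png

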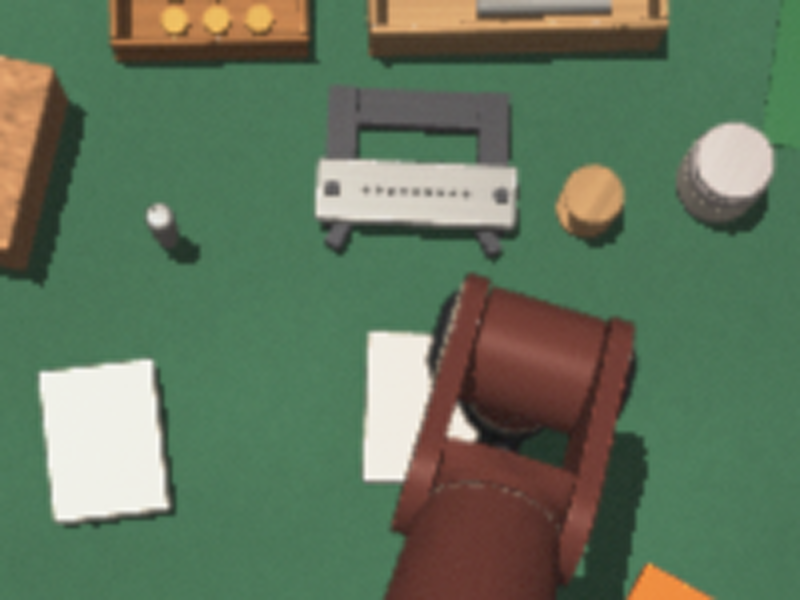

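The board's visible left edge runs (369,332)–(364,480), at -4.0°. The beam corners are (318,160), (517,170), (513,230) and (316,220). About 9 mm of sideways push remains, which I'll check numerically.

Run:
```python
from h import *
o=np.array([170,80])
B=ray('top',np.array([[318,159],[517,169],[514,231],[315,221]])/4+o,.032)[:,:2]
S=ray('top',np.array([[331,87],[510,95]])/4+o,.016)[:,:2]
I=ray('top',np.array([[359,123],[478,130]])/4+o,.016)[:,:2]
L=ray('top',np.array([[369,332],[364,481]])/4+o,.014)[:,:2]
print(B.mean(0),S.mean(0),I.mean(0),S,I);print(L)
y=B.mean(0);d=np.array([np.cos(np.radians(-4)),np.sin(np.radians(-4))]);n=np.array([-d[1],d[0]])
for P in [S.mean(0),I.mean(0),L[0],L[1]]: print((P-y)@d,(P-y)@n)
```

```text
[ 0.66929507 -0.03506489] [ 0.76062085 -0.04246772] [ 0.73070019 -0.03987871] [[ 0.76573294  0.03072997]
 [ 0.75550875 -0.11566541]] [[ 0.73479666  0.00862725]
 [ 0.72660371 -0.08838467]]
[[0.56177828 0.00523848]
 [0.44156064 0.01257996]]
0.0916197089022557 -0.001014233298822464
0.061591333188910836 -0.0005186926434486366
-0.11006629902262827 0.03270519747721586
-0.23050321571640245 0.031642833657536396
```

Call:
{"api": "apply_moves", "payload": {
  "targets": [
    {"translation": [0.04,0,0],"twist": 0,"hand": 0.8},
    {"translation": [0.04,0,0],"twist": 0,"hand": 0.8},
    {"translation": [0.03,0,0],"twist": 0,"hand": 0.8},
    {"translation": [0,0,0],"twist": 0,"hand": 0.8},
    {"translation": [-0.3,0,0],"twist": 0,"hand": 0.8},
    {"translation": [0,0,-0.3],"twist": 0,"hand": 0.8},
    {"translation": [0,0,-0.4],"twist": 0,"hand": 0.8},
    {"translation": [0.29,-0.31,0],"twist": 0,"hand": 0.55}
  ]
}}

```text
time: 7.8
tool_pos: [0.4731, -0.0827, 0.095]
tool_rot: [0.007, 0.733, 0.681, 0.004]
contact_force: [1.0, 1.2, 0.8]
gripper_width: 0.642
grasp_force: 0.0
```

Call:
{"api": "apply_moves", "payload": {
  "targets": [
    {"translation": [0.29,-0.31,0],"twist": 0,"hand": 0.55},
    {"translation": [0.29,-0.31,0],"twist": 0,"hand": 0.55},
    {"translation": [0,0,0],"twist": 1,"hand": 0.55},
    {"translation": [0,0,0],"twist": 1,"hand": 0.55},
    {"translation": [0,0,0],"twist": 1,"hand": 0.55},
    {"translation": [0,0,0],"twist": 1,"hand": 0.55},
    {"translation": [0,0,0],"twist": 1,"hand": 0.55},
    {"translation": [0,0,0],"twist": 1,"hand": 0.55}
  ]
}}

```text
time: 8.6
tool_pos: [0.4087, -0.0169, 0.0874]
tool_rot: [-0.0, 0.901, 0.433, 0.0]
contact_force: [-1.1, 0.1, -0.7]
gripper_width: 0.548
grasp_force: 0.0
```

Call:
{"api": "apply_moves", "payload": {
  "targets": [
    {"translation": [0,0,0],"twist": 1,"hand": 0.55},
    {"translation": [0,0,0],"twist": 1,"hand": 0.55},
    {"translation": [0,0,0],"twist": 1,"hand": 0.55},
    {"translation": [0,0,0],"twist": 1,"hand": 0.55},
    {"translation": [0,0,0],"twist": 1,"hand": 0.55},
    {"translation": [0,0,0],"twist": 1,"hand": 0.55},
    {"translation": [0,0,0],"twist": 1,"hand": 0.55},
    {"translation": [0,0,0],"twist": 1,"hand": 0.55}
  ]
}}

```text
time: 9.4
tool_pos: [0.4087, -0.017, 0.0874]
tool_rot: [-0.0, 0.999, 0.048, 0.0]
contact_force: [-0.9, -0.5, -0.0]
gripper_width: 0.55
grasp_force: 0.0
```

Call:
{"api": "apply_moves", "payload": {
  "targets": [
    {"translation": [0,0,0],"twist": 1,"hand": 0.55},
    {"translation": [0,0,0],"twist": 0.7,"hand": 0.55},
    {"translation": [0,0,0],"twist": 0,"hand": 0.55}
  ]
}}

```text
time: 9.7
tool_pos: [0.4087, -0.017, 0.0874]
tool_rot: [-0.0, 0.999, -0.035, 0.0]
contact_force: [0.1, -0.2, 0.2]
gripper_width: 0.551
grasp_force: 0.0
```

Run:
```python
from h import *
s=state();print(s['tool_pos'],s['contact_force'],s['tool_rot'],s['gripper_width'])
q=s['tool_rot'];print('psi',np.degrees(2*np.arctan2(q[2],q[1])))
t=grab_frame('top'); save('top','t3.png',cv2.resize(t[90:240,170:370],None,fx=4,fy=4,interpolation=cv2.INTER_CUBIC))
print(*whiterect('top',t,(.5,-.03),.014,(140,70)))
```

```text
[ 0.40868527 -0.01695254  0.08737497] [ 0.13711488 -0.21720768  0.1704683 ] [-1.16935376e-04  9.99403093e-01 -3.45461884e-02  7.18747969e-05] 0.5506325570605253
psi -3.959489455680005
[ 0.50604791 -0.02474928] [ 0.52547486 -0.02580391] -1.395538330078125 (109.9670639038086, 90.28633117675781)
```

View pics/t3.png

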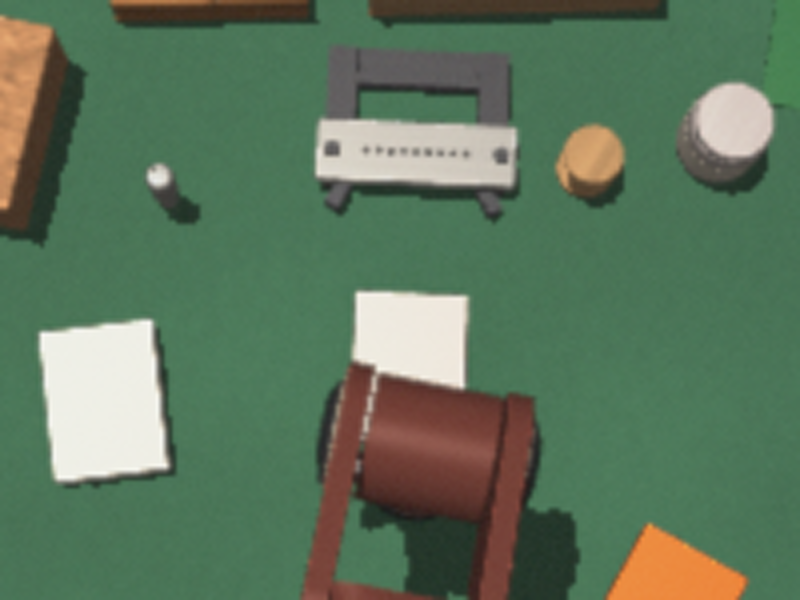

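The far edge corners are at (356,291) and (469,296), lined up before the mouth between lead-in tips (337,203) and (490,210). I'll get the lateral offset.

Run:
```python
from h import *
o=np.array([170,90])
P=ray('top',np.array([[356,291],[469,296],[353,360],[466,385]])/4+o,.014)[:,:2]
T=ray('top',np.array([[337,203],[490,210]])/4+o,.019)[:,:2]
g=np.array([.6695,-.035]);a=np.radians(-4);d=np.array([np.cos(a),np.sin(a)]);n=np.array([-d[1],d[0]])
for p in [*P,*T,state()['tool_pos'][:2]]: print(p.round(4),((p-g)@d).round(4),((p-g)@n).round(4))
w=P[0]-P[1];print('yaw',np.degrees(np.arctan2(-w[0],w[1])), [np.degrees(np.arctan2(*(P[i]-P[j])[::-1])) for i,j in((0,2),(1,3))])
```

```text
[0.5628 0.0157] -0.1099 0.0431
[ 0.5566 -0.0752] -0.1099 -0.0479
[0.5068 0.0196] -0.1661 0.0431
[ 0.4845 -0.0702] -0.1821 -0.048
[0.6344 0.0292] -0.0395 0.0616
[ 0.6257 -0.0942] -0.0396 -0.0621
[ 0.4087 -0.017 ] -0.2614 -0.0002
yaw -3.966549877690755 [np.float64(-3.997879094208821), np.float64(-3.9332296978019)]
```

Call:
{"api": "apply_moves", "payload": {
  "targets": [
    {"translation": [0,0,0.25],"twist": 0,"hand": 0.55},
    {"translation": [0,0,0.25],"twist": 0,"hand": 0.55},
    {"translation": [0,0,0.11],"twist": 0,"hand": 0.55},
    {"translation": [0,0,0.02],"twist": 0,"hand": 0.55},
    {"translation": [0,0,0],"twist": 0,"hand": 0.55}
  ]
}}

```text
time: 10.25
tool_pos: [0.4088, -0.0171, 0.0246]
tool_rot: [-0.0, 0.999, -0.034, -0.0]
contact_force: [0.6, -0.0, -0.2]
gripper_width: 0.55
grasp_force: 0.0
```

Call:
{"api": "apply_moves", "payload": {
  "targets": [
    {"translation": [0,0,0.02],"twist": 0,"hand": 0.55},
    {"translation": [0,0,0],"twist": 0,"hand": 0.55}
  ]
}}

```text
time: 10.45
tool_pos: [0.4094, -0.0172, 0.0232]
tool_rot: [0.0, 0.999, -0.034, 0.001]
contact_force: [-0.1, 0.3, -0.2]
gripper_width: 0.552
grasp_force: 0.0
```

Run:
```python
from h import *
s=state();print(s['tool_pos'],s['contact_force'])
a=grab_frame('scene'); u=proj('scene',s['tool_pos'])[0]; print(u)
x,y=(u-[35,38]).astype(int)
save('scene','c6.png',cv2.resize(a[y:y+75,x:x+100],None,fx=8,fy=8,interpolation=cv2.INTER_CUBIC))
```

```text
[ 0.40943039 -0.01719542  0.02316791] [-0.07181631  0.34520418 -0.17251064]
[213.33142927 184.73402945]
```

View pics/c6.png

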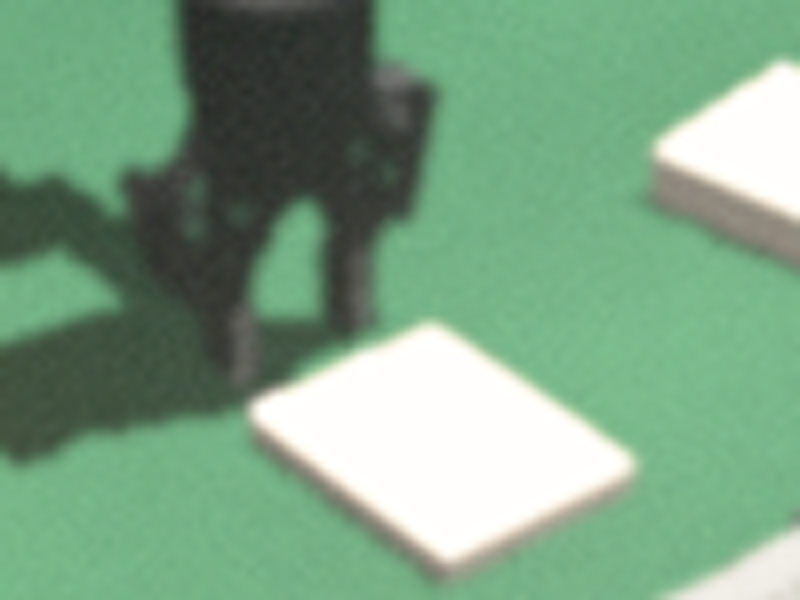

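The fingertips at (245,380) and (355,325) stand just behind the board's near edge, (255,405)–(430,325), evenly placed. One more small step down, then push.

Call:
{"api": "apply_moves", "payload": {
  "targets": [
    {"translation": [0,0,0.02],"twist": 0,"hand": 0.55},
    {"translation": [0,0,0],"twist": 0,"hand": 0.55}
  ]
}}

```text
time: 10.7
tool_pos: [0.4087, -0.017, 0.0204]
tool_rot: [0.0, 0.999, -0.035, 0.0]
contact_force: [0.3, -0.0, 0.2]
gripper_width: 0.551
grasp_force: 0.0
```

Call:
{"api": "apply_moves", "payload": {
  "targets": [
    {"translation": [0.1,0,0],"twist": 0,"hand": 0.55},
    {"translation": [0.06,0,0],"twist": 0,"hand": 0.55},
    {"translation": [0.1,0,0],"twist": 0,"hand": 0.55},
    {"translation": [0.1,0,0],"twist": 0,"hand": 0.55},
    {"translation": [0.1,0,0],"twist": 0,"hand": 0.55},
    {"translation": [0,0,0],"twist": 0,"hand": 0.55}
  ]
}}

```text
time: 11.3
tool_pos: [0.4564, -0.0205, 0.0207]
tool_rot: [0.0, 0.999, -0.035, 0.001]
contact_force: [-0.7, -0.5, 0.0]
gripper_width: 0.548
grasp_force: 0.0
```

Run:
```python
from h import *
s=state();print(s['tool_pos'],s['contact_force'])
t=grab_frame('top'); 
print(*whiterect('top',t,(.53,-.03),.014,(140,70)))
P=whiterect('top',t,(.53,-.03),.014,(140,70))
```

```text
[ 0.45642727 -0.02047744  0.02070837] [-0.68613478 -0.50989612  0.00171487]
[ 0.55941272 -0.02784542] [ 0.56289123 -0.02986199] 88.59777069091797 (93.63795471191406, 55.5500602722168)
```

Call:
{"api": "apply_moves", "payload": {
  "targets": [
    {"translation": [0.08,0,0],"twist": 0,"hand": 0.55},
    {"translation": [0.1,0,0],"twist": 0,"hand": 0.55},
    {"translation": [0.1,0,0],"twist": 0,"hand": 0.55},
    {"translation": [0.1,0,0],"twist": 0,"hand": 0.55},
    {"translation": [0.1,0,0],"twist": 0,"hand": 0.55},
    {"translation": [0.1,0,0],"twist": 0,"hand": 0.55},
    {"translation": [0.1,0,0],"twist": 0,"hand": 0.55},
    {"translation": [0,0,0],"twist": 0,"hand": 0.55}
  ]
}}

```text
time: 12.15
tool_pos: [0.5243, -0.0252, 0.0208]
tool_rot: [0.0, 0.999, -0.035, 0.001]
contact_force: [-0.1, 0.1, 0.4]
gripper_width: 0.549
grasp_force: 0.0
```

Call:
{"api": "apply_moves", "payload": {
  "targets": [
    {"translation": [0.08,0,0],"twist": 0,"hand": 0.55},
    {"translation": [0.08,0,0],"twist": 0,"hand": 0.55},
    {"translation": [0.08,0,0],"twist": 0,"hand": 0.55},
    {"translation": [0.08,0,0],"twist": 0,"hand": 0.55},
    {"translation": [0.08,0,0],"twist": 0,"hand": 0.55},
    {"translation": [0.08,0,0],"twist": 0,"hand": 0.55}
  ]
}}

```text
time: 12.75
tool_pos: [0.5709, -0.0283, 0.0202]
tool_rot: [-0.0, 0.999, -0.035, -0.0]
contact_force: [-1.2, 0.2, -0.7]
gripper_width: 0.55
grasp_force: 0.4
```

Run:
```python
from h import *
s=state();print(s['tool_pos'],s['contact_force'])
a=grab_frame('scene'); u=proj('scene',[.64,-.03,.02])[0]
x,y=(u-[50,38]).astype(int)
save('scene','c7.png',cv2.resize(a[y:y+75,x:x+100],None,fx=8,fy=8,interpolation=cv2.INTER_CUBIC))
```

```text
[ 0.57094611 -0.02826483  0.02023775] [-1.24925826  0.24602774 -0.6836806 ]
```

View pics/c7.png

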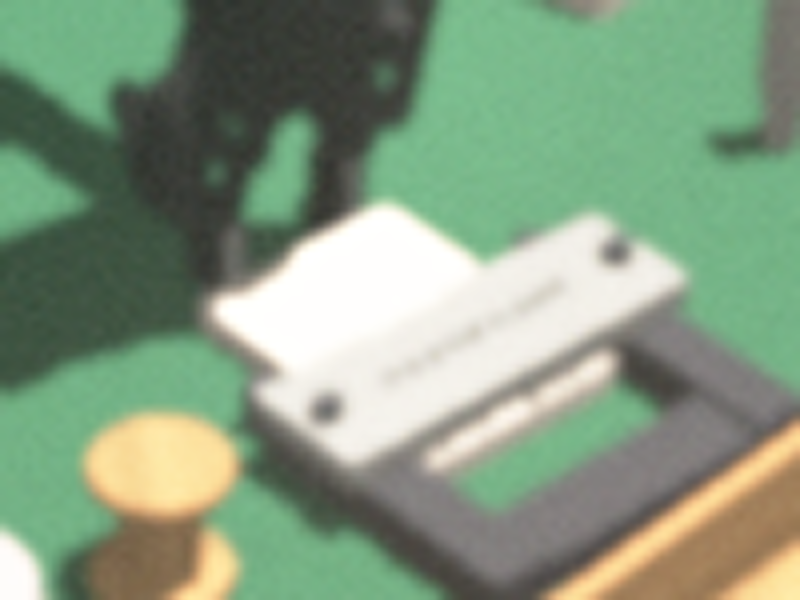

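The board is under the beam, its far edge showing at (425,465)–(615,360) parallel to the stop. About 28 mm remains, so I'll advance in small steps until the force rises.

Call:
{"api": "apply_moves", "payload": {
  "targets": [
    {"translation": [0.06,0,0],"twist": 0,"hand": 0.55},
    {"translation": [0.06,0,0],"twist": 0,"hand": 0.55},
    {"translation": [0.06,0,0],"twist": 0,"hand": 0.55},
    {"translation": [0.04,0,0],"twist": 0,"hand": 0.55},
    {"translation": [0,0,0],"twist": 0,"hand": 0.55}
  ]
}}

```text
time: 13.3
tool_pos: [0.5931, -0.0299, 0.0205]
tool_rot: [0.0, 0.999, -0.035, 0.001]
contact_force: [-0.3, -0.5, 0.2]
gripper_width: 0.551
grasp_force: 0.0
```

Call:
{"api": "apply_moves", "payload": {
  "targets": [
    {"translation": [0.02,0,0],"twist": 0,"hand": 0.55},
    {"translation": [0.02,0,0],"twist": 0,"hand": 0.55}
  ]
}}

```text
time: 13.5
tool_pos: [0.596, -0.03, 0.0203]
tool_rot: [-0.0, 0.999, -0.035, -0.0]
contact_force: [-1.9, -0.3, 0.5]
gripper_width: 0.547
grasp_force: 0.8
```

Call:
{"api": "apply_moves", "payload": {
  "targets": [
    {"translation": [0.02,0,0],"twist": 0,"hand": 0.55},
    {"translation": [0,0,0],"twist": 0,"hand": 0.55}
  ]
}}

```text
time: 13.7
tool_pos: [0.5985, -0.0302, 0.0203]
tool_rot: [0.0, 0.999, -0.035, 0.0]
contact_force: [-1.0, -0.4, 0.9]
gripper_width: 0.549
grasp_force: 0.1
```

Call:
{"api": "apply_moves", "payload": {
  "targets": [
    {"translation": [0.02,0,0],"twist": 0,"hand": 0.55},
    {"translation": [0,0,0],"twist": 0,"hand": 0.55}
  ]
}}

```text
time: 13.9
tool_pos: [0.6005, -0.0304, 0.0203]
tool_rot: [0.0, 0.999, -0.035, 0.0]
contact_force: [-1.4, 0.1, -0.1]
gripper_width: 0.55
grasp_force: 0.2
```

Call:
{"api": "apply_moves", "payload": {
  "targets": [
    {"translation": [0.02,0,0],"twist": 0,"hand": 0.55},
    {"translation": [0,0,0],"twist": 0,"hand": 0.55}
  ]
}}

```text
time: 14.1
tool_pos: [0.6025, -0.0305, 0.0203]
tool_rot: [-0.0, 0.999, -0.035, 0.0]
contact_force: [0.0, -0.4, -0.2]
gripper_width: 0.554
grasp_force: 0.2
```

Call:
{"api": "apply_moves", "payload": {
  "targets": [
    {"translation": [0.02,0,0],"twist": 0,"hand": 0.55},
    {"translation": [0,0,0],"twist": 0,"hand": 0.55}
  ]
}}

```text
time: 14.3
tool_pos: [0.6038, -0.0305, 0.0202]
tool_rot: [-0.0, 0.999, -0.035, -0.001]
contact_force: [-4.0, 0.1, 2.4]
gripper_width: 0.546
grasp_force: 1.8
```

Call:
{"api": "apply_moves", "payload": {
  "targets": [
    {"translation": [0.015,0,0],"twist": 0,"hand": 0.55},
    {"translation": [0,0,0],"twist": 0,"hand": 0.55}
  ]
}}

```text
time: 14.5
tool_pos: [0.6039, -0.0305, 0.0201]
tool_rot: [-0.0, 0.999, -0.034, -0.003]
contact_force: [-10.1, 0.4, 7.7]
gripper_width: 0.55
grasp_force: 4.7
```

Run:
```python
from h import *
s=state();print(s['tool_pos'],s['contact_force'])
a=grab_frame('scene'); u=proj('scene',[.66,-.03,.02])[0]
x,y=(u-[50,38]).astype(int)
save('scene','c8.png',cv2.resize(a[y:y+75,x:x+100],None,fx=8,fy=8,interpolation=cv2.INTER_CUBIC))
```

```text
[ 0.60387266 -0.03050658  0.02012116] [-10.07094725   0.38855932   7.68060377]
```

View pics/c8.png

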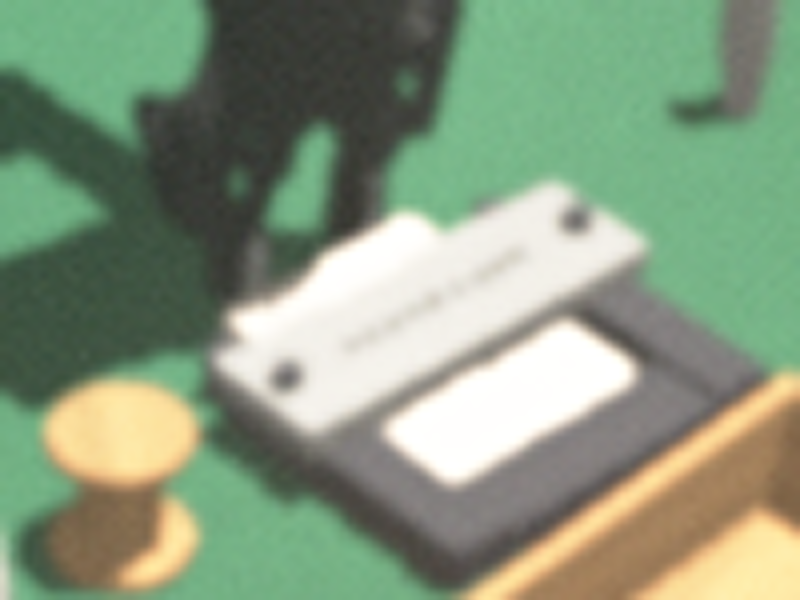

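The board's far edge, (455,485)–(635,370), lies flush against the stop bar with no green gap, and the push force rose to 10 N. It's home, so I'll back off.

Call:
{"api": "apply_moves", "payload": {
  "targets": [
    {"translation": [-0.05,0,0],"twist": 0,"hand": 0.55},
    {"translation": [-0.3,0,0],"twist": 0,"hand": 0.55},
    {"translation": [-0.4,0,0],"twist": 0,"hand": 0.55},
    {"translation": [-0.3,0,-0.3],"twist": 0,"hand": 0.55},
    {"translation": [-0.2,0,-0.4],"twist": 0,"hand": 0.55},
    {"translation": [-0.2,0,-0.4],"twist": 0,"hand": 0.55},
    {"translation": [0,0,0],"twist": 0,"hand": 0.55}
  ]
}}

```text
time: 15.25
tool_pos: [0.4639, -0.0213, 0.1373]
tool_rot: [0.001, 0.999, -0.035, 0.007]
contact_force: [0.2, -0.0, 1.1]
gripper_width: 0.552
grasp_force: 0.0
```

Run:
```python
from h import *
s=state();print(s['tool_pos'],s['contact_force'],s['time'])
t=grab_frame('top');a=grab_frame('scene')
o=np.array([.671,-.035]);q=np.radians(-4);d=np.array([np.cos(q),np.sin(q)]);n=np.array([-d[1],d[0]])
def strip(cam,r0,r1,f,z):  # bright unsaturated contour pts in lane frame
    hsv=cv2.cvtColor(t,cv2.COLOR_RGB2HSV);m=((hsv[...,2]>140)&(hsv[...,1]<70))
    v,u=np.nonzero(m);P=(ray(cam,np.c_[u,v],z)[:,:2]-o);L=np.c_[P@d,P@n]
    k=(L[:,0]>r0)&(L[:,0]<r1)&(abs(L[:,1])<.065);return L[k]
for r0,r1 in[(-.075,-.04),(.03,.07)]:
    L=strip('top',r0,r1,None,.014);print(r0,len(L),L.min(0).round(4) if len(L) else '',L.max(0).round(4) if len(L) else '')
T=cv2.resize(t[95:165,225:325],None,fx=5,fy=5,interpolation=cv2.INTER_CUBIC)
save('x','c9.png',T)
```

```text
[ 0.46391975 -0.02125005  0.13726814] [ 0.2307118  -0.02912794  1.10896689] 15.25
-0.075 155 [-0.0592 -0.045 ] [-0.0401  0.0455]
0.03 267 [ 0.03   -0.0586] [0.0616 0.0491]
```

View pics/c9.png

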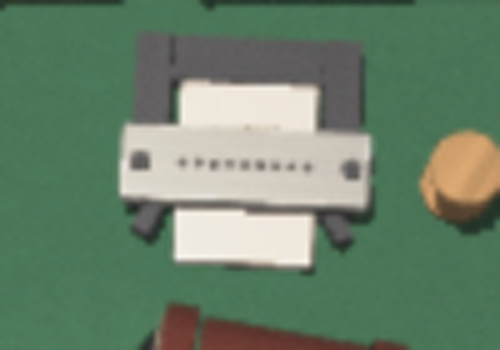

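The board lies under the beam, with its far edge (180,82)–(318,86) square against the stop bar. Its near end (175,262)–(312,268) sits about 59–60 mm before the guide's origin and is laterally centred. The robot is clear, so I'll hand in.

```bash
python3 -c "
from plant import *
print(job_done())"
```

```text
the job is handed in; nothing more can be done
None
```

The thin board is pushed home, square against the stop bar and centred in the lane; the arm is clear and the job is handed in (no verdict was returned).

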